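# Pack and book out a plumbing order

## Robot

A 6-joint arm with a two-finger parallel gripper is mounted at the origin on the work surface. World frame = base frame: x ahead of the robot, y to its left, z up, the work surface at z = 0. Lengths are in m, angles in degrees, forces in N, time in s.
With the tool pointing down it reaches from about 0.3 to 0.775 m from the base axis. Payload 14.6 kg.
Tool frame: the origin (TCP) lies at the very end of the fingers, on their centre line; the grasp point (between the pads) lies 19 mm behind it (env.hold_point_z is the distance from the TCP to the grasp point, in m); z points along the fingers, y is the line along which they close (so a half turn about z gives the same grasp; the last joint's range is limited). The gripper opens to 85 mm and grips with 20 to 120 N. Pads are 22 mm wide; open, the fingers measure 114 mm over their backs; the gripper's body (76 mm by 85 mm) begins 54 mm behind the grasp point. The pads swing forward as they close: fully open they stand 13 mm farther back than shut.
Start: joints at [69.179, 17.183, 87.147, -0, 75.671, -3.816], TCP at [0.161, 0.526, 0.231] pointing down, gripper open.
Joint ranges: [-173.82, 173.82], [-45.26, 126.66], [13.44, 144.39], [-59.66, 239.66], [0, 175.72], [-146.38, 146.38]. Speed limits (degrees/s): [127.2, 127.2, 147.25, 180, 180, 180].

## Interface

Orientations are given as [roll, pitch, yaw] about the fixed x, y, z axes, in that order (R = Rz(yaw) Ry(pitch) Rx(roll)).
In Python, from bench import env gives the robot as it stands. The module is installed in compiled form; this text tells all that it offers.
- The arm moves only by the tool send_rows, never from a script. Its arguments are lists of equal length, an entry for each row: "translation": the shift along the world's x, y, z in units of 0.2 m (1.0 is 0.2 m), a list of three; "angular": the turn, a rotation vector about the world's x, y, z in units of pi/2 rad (1.0 is pi/2 rad), a list of three; "gripper": the opening, from 0 (shut) to 1 (fully open). In form: {"translation": [[x, y, z], ...], "angular": [[rx, ry, rz], ...], "gripper": [gripper, ...]}. A call has 1 to 20 rows; each row is the pose to reach, as a shift and turn from the pose commanded when the call began; what a row does not reach only later rows make up. A row lasts 1/12 s, in which the tool goes at most 41.7 mm and 7.16 degrees, less where a joint would pass 70% of its speed; a pose out of reach is approached as far as the arm can. A call with a number of a shift or a turn outside -1 to 1 is refused whole. A call with a gripper value outside its range is refused whole. The fingers move at their own pace and stop on an object; "newtons" is the grip in N (left out, the last holds). Time passes only in rows, so rows that repeat a pose let the fingers close. It gives the time, the measured TCP pose, the force, the opening and the grip force at its end, in the units of the state.
- env.read_state(): the state, without advancing time (a new reading comes with each control period).
- env.grab_frame(name): name is "scene" or "top" or "wrist"; returns a dict with "image" (384x512x3 uint8, red, green, blue), "depth" (384x512 float32, m along the optical axis (not along the pixel's ray), 0 where there is no reading), "fx", "fy", "cx", "cy" (pixels), "world_to_cam" (4x4, takes a point from world to camera coordinates); the wrist camera has in their place "hand_eye" (4x4, takes a point from camera to tool coordinates, whose origin is the TCP and whose axes are the flange's). Camera axes: x right, y down, z forward; pixel columns grow to the right and rows downward; lengths in m; the calibration is good to about 2 mm. A picture is of the moment at which its call begins: read the wrist's pose just before it.
- env.finish_job(): hands the job in; it is judged then, once.
The state is a dict: "clock": time; "joints": joint angles; "joint_velocities": joint speeds; "joint_torque": joint torques, N m; "ee_pos": TCP position; "ee_rot": TCP orientation; "contact_force": force on the tool from outside, world axes, zero at the start; "ft_torque": the same for the moment, N m; "opening": opening from 0.0 (shut) to 1.0 (fully open); "finger_force": force on a finger pad.
Only numpy, scipy, OpenCV 4.12 (cv2) and the standard library are available. Lean on these libraries where they do the work, as an engineer would, in place of code of your own. Each camera call takes 0.05 s, during which the arm holds its last target. There are 200 camera calls.

## Task

Pack every item of the order on the bench - the brown product cartons, the brass coupling and the white filter cartridges - into the grey delivery tray, each standing upright flat on the tray's floor, side by side with nothing stacked. Then take the scanner out of its holster, hold it steady for two seconds pointing straight down at the barcode on the delivery note from about 10 cm above, and put it back nose down in the holster. Last, press the self-inking stamp on the delivery note fully down and let it spring back up; leave everything else on the bench where it is.

Things in the scene. Friction and masses are not known exactly. Their poses are not given: they have to be found in the camera images.
- tray: Shallow grey plastic delivery tray, fixed on the bench. Inside 204 mm (its x) by 210 mm (its y); walls 5 mm thick; rim 54 mm above the bench, inner floor 5 mm above the bench. Origin: centre of its underside, z up. It just holds the fullest order of 7: cartons and coupling along the two y sides, the taller filters in a row along x between them, put in last.
- carton_a: Brown product carton 110 mm long (its x), 62 mm wide (its y), 84 mm high, 0.25 to 0.5 kg, taped, with white labels. Origin: centre of its underside, z up. May be absent.
- carton_b: Second brown product carton, the same as carton_a. May be absent.
- carton_small: Small brown product carton 70 mm long (its x), 62 mm wide (its y), 84 mm high. Origin: centre of its underside, z up. May be absent.
- coupling: Brass pipe union coupling standing on end, 84 mm high: round sockets 52 mm in diameter, and a hexagon nut, up to 63 mm across, between 26 and 50 mm above its foot. 0.45 kg. Origin: centre of its underside, z up along its axis. May be absent.
- filter_1: White filter cartridge standing on end: cylinder 62 mm in diameter, 124 mm high, 0.16 kg. Origin: centre of its underside, z up along its axis. May be absent.
- filter_2: Second white filter cartridge, the same as filter_1. May be absent.
- filter_3: Third white filter cartridge, the same as filter_1. May be absent.
- scanner: Pistol-shaped barcode scanner, 0.22 kg, nose down in its holster. Upright grey head 118 mm high: nose 50 by 64 mm (x by y) up to 45 mm, above that 44 by 56 mm, gripped across y near the top. Black handle sticks out 118 mm to -x, 55 to 105 mm above the nose. Origin: centre of the window in the nose (underside), z up; the beam leaves along -z.
- scan_focus (a point): Point on the scanner's beam, 100 mm in front of its window (at -z from the origin of the scanner).
- holster: Black scanner holster screwed to the bench: open cup, inside 62 mm (its x) by 76 mm (its y), inner floor 4 mm above the bench, rim at 46 mm; foot plate 100 by 104 mm. Origin: centre of its underside; the scanner at home has its origin 4 mm above that, its z up and its x along the holster's x (handle over the rim towards -x).
- barcode (a point): Centre of the black barcode, 60 mm (x) by 26 mm (y), printed on the white delivery note that lies on a dark clipboard (250 mm along x, 150 mm along y, 6 mm thick, fixed). z points up; the stamp stands 122 mm from here along +x.
- stamp_top (a point): Centre of the flat top of the self-inking stamp's black push cap (56 by 62 mm), which stands over the far end of the delivery note, 96 mm above the bench when up. It moves with the cap.
- stamp (a joint): Travel of the stamp's push cap in m: 0 up, 0.022 fully down; sprung, about 4 N to start and 12 N at the bottom; it springs back when let go.
- tape_roll: Roll of packing tape, ring 100 mm across and 48 mm high, lying flat; not part of the order. Origin: centre of its underside.
- paste_tin: Low jar of sealing paste with a grey lid, 76 mm across and 75 mm high; not part of the order. Origin: centre of its underside.
- wrench: Steel wrench 200 mm long lying on the bench; not part of the order.
- mug: White mug, 80 mm across and 90 mm high; not part of the order. Origin: centre of its underside.
- marker: Black marker pen, 125 mm long and 16 mm thick, lying on the bench; not part of the order.
- pipe_cutoff: Offcut of copper pipe, 140 mm long and 22 mm thick, lying on the bench; not part of the order.

How it is judged:
By the outcome, as a careful person would: the job done as asked, in the order asked, and still so for the second after the job is handed in, with the robot touching nothing.
Of carton_a, carton_b, carton_small, coupling, filter_1, filter_2, filter_3 only 5 to 7 are there at a start; the rules pass over those that are not, and their reading is None.
At some moment in a run one of carton_a, carton_b, carton_small may be knocked a few centimetres aside while the robot is not near it.
It also fails if it takes over 210 s, if anything falls off the work surface, if the arm or the gripper's body presses on something with over 40 N, if the wrist force passes 120 N, or if a joint passes its speed limit or range.

## Working session

There is one attempt and no reset: what is moved stays moved. The work goes in short steps, Python scripts to look and compute and a tool call to move; the robot and the scene stay as the last step left them, time stands still between calls to the robot, and variables do not carry over. Pictures are saved under pics/ and viewed, at most 14 in all, crops included, and the job is handed in when it is done.

Besides the shell and the picture viewer there is one more tool, called after "Call:" as name(argument=value, ...), one argument or row to a line, values as JSON. send_rows: Moves the arm, as the interface text tells. Its arguments: {"type":"object","properties":{"translation":{"type":"array","items":{"type":"array","items":{"type":"number"}}},"angular":{"type":"array","items":{"type":"array","items":{"type":"number"}}},"gripper":{"type":"array","items":{"type":"number"}},"newtons":{"type":"number"}},"required":["translation","angular","gripper"]}

```bash
mkdir -p pics; ls
cat > h.py <<'E'
import numpy as np, cv2
from bench import env
def cloud(f):
    d=f["depth"]; v,u=np.mgrid[:d.shape[0],:d.shape[1]]
    P=np.stack([(u-f["cx"])/f["fx"]*d,(v-f["cy"])/f["fy"]*d,d],-1)
    M=np.linalg.inv(f["world_to_cam"]); W=P@M[:3,:3].T+M[:3,3]; W[d<=0]=np.nan
    return W
def save(name,img,s=1.5): cv2.imwrite("pics/"+name,cv2.resize(img[...,::-1],None,fx=s,fy=s,interpolation=cv2.INTER_CUBIC))
E
python3 - <<'E'
from h import *
for n in("top","scene"):
    f=env.grab_frame(n); save(n+"0.png",f["image"]); np.savez(n+"0.npz",W=cloud(f),I=f["image"],M=f["world_to_cam"])
    print(n,f["fx"],np.linalg.inv(f["world_to_cam"])[:3].round(3))
print(env.read_state(),env.hold_point_z)
E
```

```text
pics
top 455.08239818386363 [[ 0.028 -0.988  0.15   0.339]
 [-1.    -0.029 -0.005  0.029]
 [ 0.01  -0.149 -0.989  1.51 ]]
scene 411.5626901116149 [[-0.878  0.293 -0.379  1.065]
 [ 0.478  0.569 -0.669  0.901]
 [ 0.02  -0.768 -0.64   0.874]]
{'clock': 0.1, 'joints': array([ 6.91783478e+01,  1.72110276e+01,  8.71763383e+01, -1.99860533e-03,
        7.56702605e+01, -3.81523121e+00]), 'joint_velocities': array([ 0.05268113, -0.08056479, -0.0117304 , -0.03233532,  0.03174671,
       -0.01814064]), 'joint_torque': array([ 9.49348432e-04, -5.44381464e+01, -3.62370479e+01, -8.06089770e-05,
        3.05241607e-03, -2.76342831e-05]), 'ee_pos': array([0.16079424, 0.52575426, 0.23079462]), 'ee_rot': array([-1.79942372e+02, -1.90277724e-03,  1.62994074e+02]), 'contact_force': array([ 0.18350148, -0.39601314, -0.16745931]), 'ft_torque': array([-0.00413756,  0.00954567,  0.04554854]), 'finger_force': 0.0, 'opening': 1.002050634721419} 0.0187
```

View pics/top0.png

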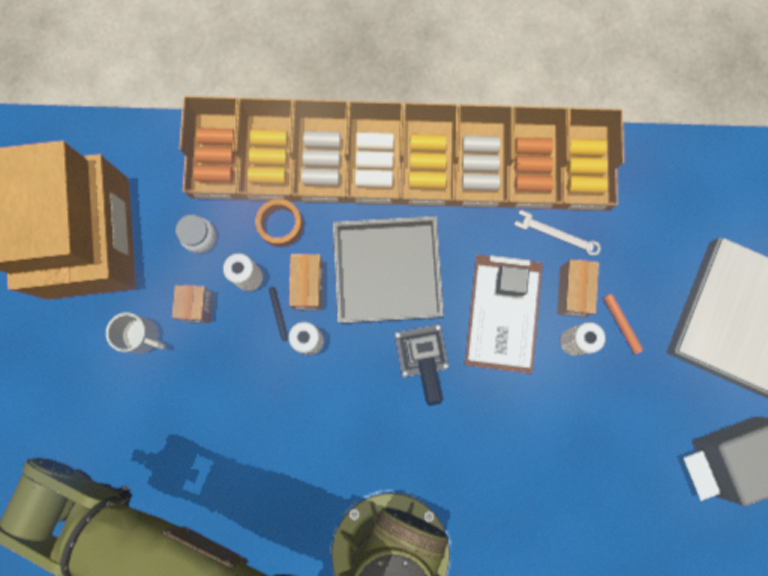

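View pics/scene0.png

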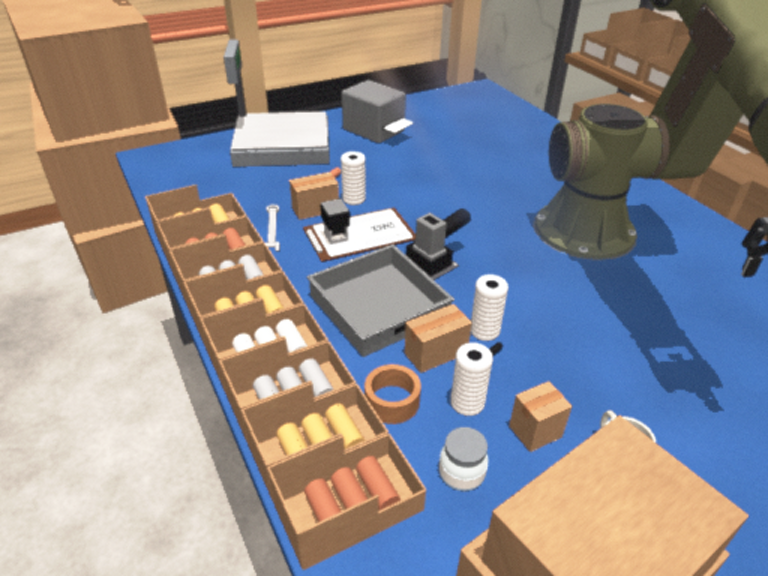

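The top view (768x576) shows two large cartons at (305,280) and (582,287), the small carton at (190,303), and filters at (240,268), (306,338) and (583,339). There is no coupling. The tray is at (388,270), the holster and scanner at (423,350), the barcode at (502,340) and the stamp at (514,280).

```bash
cat >> h.py <<'E'
def top(W,u,v,h,r=0.08,tol=0.006):
    "points at height h near view pixel (u,v) -> minAreaRect in mm"
    p=W[int(v/1.5),int(u/1.5)]
    m=(abs(W[...,2]-h)<tol)&(np.hypot(W[...,0]-p[0],W[...,1]-p[1])<r)
    n,l,st,c=cv2.connectedComponentsWithStats(m.astype(np.uint8))
    k=l[int(v/1.5),int(u/1.5)] or 1+np.argmax(st[1:,4])
    q=(W[l==k][:,:2]*1000).astype(np.float32)
    (c,s,a)=cv2.minAreaRect(q); return np.round(c,1),np.round(s,1),round(a,1),len(q),np.nanmedian(W[l==k][:,2]).round(4),((q.max(0)+q.min(0))/2).round(1)
E
python3 - <<'E'
from h import *
z=np.load("top0.npz");W=z["W"]
for n,u,v,h in[("c1",305,272,.084),("c2",582,280,.084),("small",190,303,.084),("f1",240,262,.124),("f2",306,333,.124),("f3",589,334,.124),("stamp",514,274,.096),("scan",427,347,.122),("tape",278,205,.048),("tin",193,228,.075),("mug",128,322,.09),("clip",490,320,.006)]:
    print(n,top(W,u,v,h,0.15 if n=="clip" else .08))
m=(abs(W[...,2]-.054)<.006)&(abs(W[...,0]-.5)<.2)&(abs(W[...,1]-.03)<.16)
q=(W[m][:,:2]*1000).astype(np.float32);print("tray rim",cv2.minAreaRect(q),len(q))
m=(abs(W[...,2]-.005)<.004)&(abs(W[...,0]-.5)<.2)
px=W[int(270/1.5),int(388/1.5)];print(px)
for u,v in[(334,223),(437,218),(442,318),(339,323),(502,340),(398,333),(444,327),(448,370),(403,377),(426,355),(433,400)]:print(u,v,W[int(v/1.5),int(u/1.5)].round(3))
I=z["I"]
cv2.imwrite("pics/crop.png",cv2.resize(I[200:275,255:365,::-1],None,fx=7,fy=7,interpolation=cv2.INTER_CUBIC))
E
```

```text
c1 (array([563. , 196.8]), array([110. ,  61.5]), 2.2, 646, np.float64(0.0836), array([563.1, 197.3], dtype=float32))
c2 (array([ 568.1, -392.3]), array([ 63.6, 111.4]), 86.0, 645, np.float64(0.0842), array([ 567.7, -392.1], dtype=float32))
small (array([509.9, 438.8]), array([70.1, 63.9]), 0.1, 416, np.float64(0.0826), array([509.9, 438.8], dtype=float32))
f1 (array([578.2, 329.6]), array([59.4, 58.6]), 47.7, 286, np.float64(0.1224), array([578.7, 328.8], dtype=float32))
f2 (array([439.9, 188.8]), array([59.4, 58.6]), 20.9, 294, np.float64(0.1232), array([440.9, 188. ], dtype=float32))
f3 (array([ 455.8, -394.9]), array([60. , 59.1]), 73.0, 301, np.float64(0.1242), array([ 456.1, -394.1], dtype=float32))
stamp (array([ 575.1, -244.6]), array([60.7, 54.5]), 85.4, 302, np.float64(0.0956), array([ 574.6, -244.8], dtype=float32))
scan (array([426.1, -58.5]), array([43.6, 55.6]), 11.8, 247, np.float64(0.1215), array([425.2, -57.9], dtype=float32))
tape (array([702.2, 266.3]), array([91.7, 96.3]), 4.7, 254, np.float64(0.0469), array([702.5, 265.9], dtype=float32))
tin (array([666.4, 445.2]), array([63.9, 63.7]), 36.0, 295, np.float64(0.074), array([666.5, 445.8], dtype=float32))
mug (array([451.4, 594.7]), array([10.7, 49.3]), 74.6, 26, np.float64(0.0889), array([450.5, 592.9], dtype=float32))
clip (array([ 495.5, -214.5]), array([282. , 297.1]), 69.8, 3835, np.float64(0.005), array([ 498.7, -207.8], dtype=float32))
tray rim ((541.8634033203125, 42.47010803222656), (291.74481201171875, 315.752685546875), 89.80091094970703) 619
[0.60373354 0.02062077 0.00677065]
334 223 [0.698 0.142 0.057]
437 218 [ 0.729 -0.088  0.001]
442 318 [ 0.5   -0.102  0.003]
339 323 [0.478 0.12  0.054]
502 340 [ 0.457 -0.235  0.005]
398 333 [ 0.464 -0.007 -0.002]
444 327 [ 0.48  -0.109  0.002]
448 370 [ 0.388 -0.117  0.   ]
403 377 [ 0.369 -0.019  0.001]
426 355 [ 0.413 -0.062  0.126]
433 400 [ 0.323 -0.078  0.1  ]
```

View pics/crop.png

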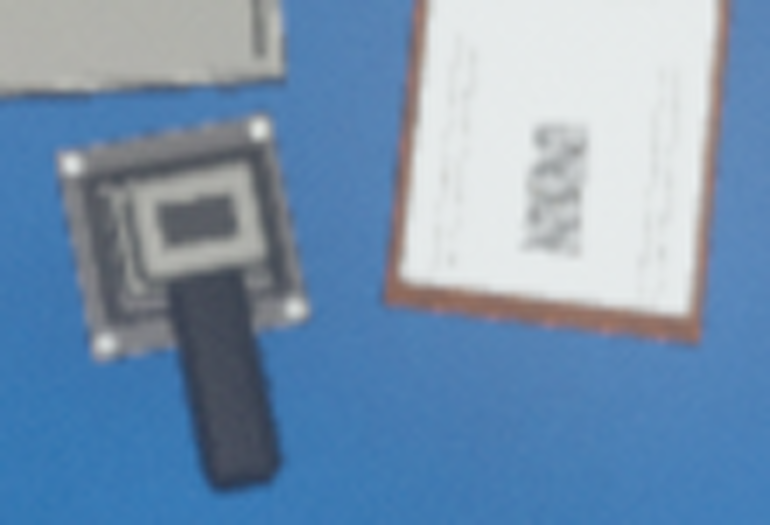

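The enlarged crop shows the barcode centre at crop (552,190), which is image pixel (334,227). The scanner handle points toward the robot with a yaw of about 11°. Next I fit the tray and the barcode.

Run:
```python
from h import *
from scipy.optimize import minimize
z=np.load("top0.npz");W=z["W"];M=z["M"]
m=(abs(W[...,2]-.052)<.005)&(abs(W[...,0]-.6)<.13)&(abs(W[...,1]-.02)<.13)
q=W[m][:,:2];print(len(q))
def cost(p):
    c,s=np.cos(p[2]),np.sin(p[2]);d=q-p[:2];x=abs(d[:,0]*c+d[:,1]*s);y=abs(-d[:,0]*s+d[:,1]*c)
    e=np.maximum(x-.1045,y-.1075) 
    return np.minimum(abs(e),.008).sum()
best=min((minimize(cost,[.59+a,.02+b,t],method="Nelder-Mead") for a in(-.01,0,.01) for b in(-.01,0,.01) for t in(-.03,0,.03,.06)),key=lambda r:r.fun)
print("tray",best.x[:2].round(4),np.degrees(best.x[2]).round(2),best.fun/len(q))
p=best.x;R=np.array([[np.cos(p[2]),-np.sin(p[2])],[np.sin(p[2]),np.cos(p[2])]])
for n,o in dict(a=(-43,71),s=(62,71),b=(0,-71),f1=(-66,0),f2=(0,0),f3=(66,0)).items():print(n,(p[:2]*1000+R@np.array(o)).round(1))
print("barcode",np.nanmean(W[225:230,332:337].reshape(-1,3),0).round(4))
# bad-yaw check of clip via stamp
st=np.array([575.1,-244.6]);t=np.radians(-4.6);print(st-122*np.array([np.cos(t),np.sin(t)]))
```

```text
629
tray [0.5982 0.0215] 5.03 0.0025525343227243385
a [549.2  88.4]
s [653.7  97.6]
b [604.4 -49.3]
f1 [532.5  15.7]
f2 [598.2  21.5]
f3 [664.   27.3]
barcode [ 0.4534 -0.2349  0.008 ]
[ 453.49297683 -234.81573123]
```

Call:
send_rows(
  translation=[
    [0.2,-0.02,0],
    [0.4,-0.05,0],
    [0.6,-0.1,0],
    [0.8,-0.15,0],
    [1,-0.2,0],
    [1,-0.2,0],
    [1,-0.2,0],
  ],
  angular=[
    [0,0,0.07],
    [0,0,0.14],
    [0,0,0.19],
    [0,0,0.19],
    [0,0,0.19],
    [0,0,0.19],
    [0,0,0.19],
  ],
  gripper=[1,1,1,1,1,1,1],
  newtons=40,
)

```text
clock: 0.68
ee_pos: [0.3624, 0.485, 0.2304]
ee_rot: [-179.9, -0.1, 179.9]
contact_force: [-1.5, 1.0, 0.1]
opening: 1.003
finger_force: 0.0
```

Call:
send_rows(
  translation=[
    [0.2,-0.06,0],
    [0.4,-0.12,0],
    [0.6,-0.18,0],
    [0.738,-0.23,0],
    [0.738,-0.23,-0.1],
    [0.738,-0.23,-0.25],
    [0.738,-0.23,-0.4],
    [0.738,-0.23,-0.55],
    [0.738,-0.23,-0.7],
    [0.738,-0.23,-0.8],
    [0.738,-0.23,-0.87],
    [0.738,-0.23,-0.89],
    [0.738,-0.23,-0.89],
  ],
  angular=[
    [0,0,0],
    [0,0,0],
    [0,0,0],
    [0,0,0],
    [0,0,0],
    [0,0,0],
    [0,0,0],
    [0,0,0],
    [0,0,0],
    [0,0,0],
    [0,0,0],
    [0,0,0],
    [0,0,0],
  ],
  gripper=[1,1,1,1,1,1,1,1,1,1,1,1,1],
)

```text
clock: 1.77
ee_pos: [0.5078, 0.4403, 0.0528]
ee_rot: [-180.0, -0.1, -179.9]
contact_force: [-0.1, -0.1, 0.5]
opening: 1.001
finger_force: 0.0
```

Call:
send_rows(
  translation=[
    [0,0,0],
    [0,0,0],
    [0,0,0],
    [0,0,0],
    [0,0,0],
    [0,0,0],
    [0,0,0],
    [0,0,0],
  ],
  angular=[
    [0,0,0],
    [0,0,0],
    [0,0,0],
    [0,0,0],
    [0,0,0],
    [0,0,0],
    [0,0,0],
    [0,0,0],
  ],
  gripper=[0.6,0.6,0.5,0.5,0.5,0.5,0.5,0.5],
)

```text
clock: 2.43
ee_pos: [0.509, 0.4407, 0.0553]
ee_rot: [179.9, 0.1, -179.9]
contact_force: [-1.5, 1.5, 6.3]
opening: 0.718
finger_force: 44.1
```

Call:
send_rows(
  translation=[
    [0,0,0.1],
    [0,0,0.25],
    [0,0,0.4],
    [0,0,0.55],
    [0,0,0.7],
    [0.04,-0.1,0.75],
    [0.1,-0.25,0.75],
    [0.17,-0.4,0.75],
    [0.23,-0.55,0.75],
    [0.3,-0.7,0.75],
    [0.36,-0.8555,0.75],
    [0.36,-0.8555,0.75],
  ],
  angular=[
    [0,0,0],
    [0,0,0],
    [0,0,0],
    [0,0,0],
    [0,0,0],
    [0,0,0.02],
    [0,0,0.04],
    [0,0,0.055],
    [0,0,0.055],
    [0,0,0.055],
    [0,0,0.055],
    [0,0,0.055],
  ],
  gripper=[0.5,0.5,0.5,0.5,0.5,0.5,0.5,0.5,0.5,0.5,0.5,0.5],
)

```text
clock: 3.43
ee_pos: [0.5824, 0.2635, 0.2035]
ee_rot: [-179.9, 0.0, -175.2]
contact_force: [-0.4, 0.6, -4.5]
opening: 0.719
finger_force: 46.3
```

Call:
send_rows(
  translation=[
    [0.06,-0.15,0],
    [0.13,-0.3,0],
    [0.19,-0.45,0],
    [0.25,-0.6,0],
    [0.31,-0.75,0],
    [0.36,-0.8555,0],
    [0.36,-0.8555,0],
    [0.36,-0.8555,-0.15],
    [0.36,-0.8555,-0.3],
    [0.36,-0.8555,-0.45],
    [0.36,-0.8555,-0.55],
    [0.36,-0.8555,-0.6],
    [0.36,-0.8555,-0.6],
  ],
  angular=[
    [0,0,0],
    [0,0,0],
    [0,0,0],
    [0,0,0],
    [0,0,0],
    [0,0,0],
    [0,0,0],
    [0,0,0],
    [0,0,0],
    [0,0,0],
    [0,0,0],
    [0,0,0],
    [0,0,0],
  ],
  gripper=[0.5,0.5,0.5,0.5,0.5,0.5,0.5,0.5,0.5,0.5,0.5,0.5,0.5],
)

```text
clock: 4.52
ee_pos: [0.6514, 0.0978, 0.0811]
ee_rot: [-180.0, -0.2, -175.0]
contact_force: [-0.1, 0.6, -3.5]
opening: 0.719
finger_force: 46.3
```

Run:
```python
from h import *
f=env.grab_frame("scene"); save("s1.png",f["image"][100:330,130:430],2.5)
```

```text
(no output)
```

View pics/s1.png

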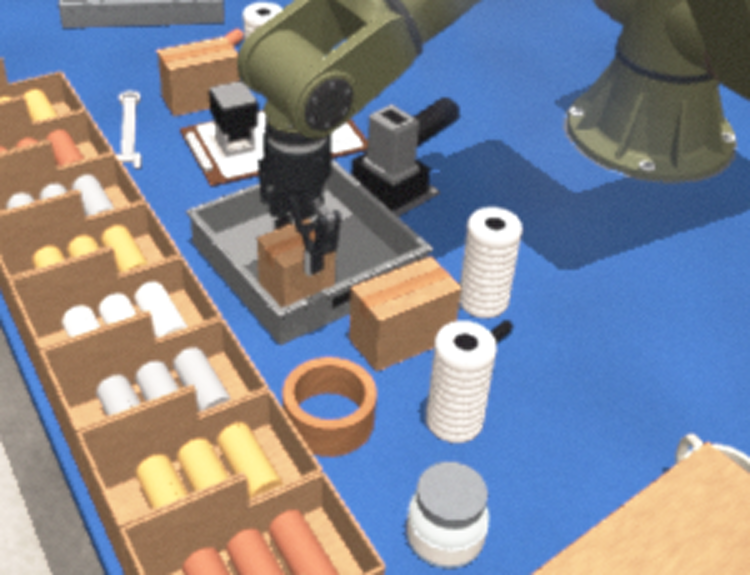

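The small carton hangs just above the +y far corner of the tray, clear of the walls. I'll lower it, release it and back off.

Call:
send_rows(
  translation=[
    [0,0,-0.05],
    [0,0,-0.09],
    [0,0,-0.105],
    [0,0,-0.105],
    [0,0,-0.105],
  ],
  angular=[
    [0,0,0],
    [0,0,0],
    [0,0,0],
    [0,0,0],
    [0,0,0],
  ],
  gripper=[0.5,0.5,0.5,0.5,0.5],
)

```text
clock: 4.98
ee_pos: [0.6525, 0.0978, 0.0624]
ee_rot: [-180.0, 0.0, -175.0]
contact_force: [-0.2, 0.0, -3.9]
opening: 0.717
finger_force: 46.4
```

Call:
send_rows(
  translation=[
    [0,0,0],
    [0,0,0],
    [0,0,0],
    [0,0,0.1],
    [0,0,0.25],
    [0,0,0.45],
    [0,0,0.5],
  ],
  angular=[
    [0,0,0],
    [0,0,0],
    [0,0,0],
    [0,0,0],
    [0,0,0],
    [0,0,0],
    [0,0,0],
  ],
  gripper=[0.95,0.95,0.95,0.95,0.95,0.95,0.95],
)

```text
clock: 5.57
ee_pos: [0.6544, 0.098, 0.1694]
ee_rot: [180.0, 0.5, -175.0]
contact_force: [0.4, 0.5, 1.1]
opening: 0.947
finger_force: 0.0
```

Call:
send_rows(
  translation=[
    [0,0,0.2],
    [-0.1,-0.2,0.25],
    [-0.2,-0.4,0.25],
    [-0.3,-0.6,0.25],
    [-0.4,-0.8,0.25],
    [-0.4,-1,0.25],
    [-0.4,-1,0.25],
    [-0.4,-1,0.25],
  ],
  angular=[
    [0,0,0],
    [0,0,0],
    [0,0,0],
    [0,0,0],
    [0,0,0],
    [0,0,0],
    [0,0,0],
    [0,0,0],
  ],
  gripper=[0.95,0.95,0.95,0.95,0.95,0.95,0.95,0.95],
)

```text
clock: 6.23
ee_pos: [0.5721, -0.1051, 0.2131]
ee_rot: [-180.0, 0.1, -175.2]
contact_force: [0.9, 0.6, 1.0]
opening: 0.948
finger_force: 0.0
```

```bash
cat >> h.py <<'E'
def look(*items):
    W=cloud(env.grab_frame("top"))
    for n,u,v,h in items: print(n,top(W,u,v,h))
    return W
E
python3 - <<'E'
from h import *
look(("c1",305,272,.084),("c2",582,280,.084),("small",412,232,.089))
E
```

```text
c1 (array([563.1, 196.7]), array([110.2,  61.3]), 2.4, 628, np.float64(0.0834), array([563.4, 196.7], dtype=float32))
c2 (array([ 568., -392.]), array([ 64.2, 110.6]), 86.1, 642, np.float64(0.0842), array([ 567.9, -391.9], dtype=float32))Traceback (most recent call last):
  File "<stdin>", line 2, in <module>
  File "h.py", line 19, in look
    for n,u,v,h in items: print(n,top(W,u,v,h))
                                  ~~~^^^^^^^^^
  File "h.py", line 14, in top
    k=l[int(v/1.5),int(u/1.5)] or 1+np.argmax(st[1:,4])
                                    ~~~~~~~~~^^^^^^^^^^
    return _wrapfunc(a, 'argmax', axis=axis, out=out, **kwds)
    return bound(*args, **kwds)
ValueError: attempt to get argmax of an empty sequence
```

Call:
send_rows(
  translation=[
    [0,-0.2,0],
    [0,-0.4,0],
    [0,-0.6,0],
    [0,-0.8,0],
    [0,-0.9,0],
    [0,-0.9,0],
  ],
  angular=[
    [0,0,-0.05],
    [0,0,-0.1],
    [0,0,-0.1],
    [0,0,-0.1],
    [0,0,-0.1],
    [0,0,-0.1],
  ],
  gripper=[1,1,1,1,1,1],
)

```text
clock: 6.78
ee_pos: [0.5726, -0.2848, 0.2118]
ee_rot: [-180.0, -0.0, 175.9]
contact_force: [-0.1, 0.4, 0.0]
opening: 1.001
finger_force: 0.0
```

Call:
send_rows(
  translation=[
    [-0.01,-0.2,0],
    [-0.02,-0.4,0],
    [-0.021,-0.548,0],
    [-0.021,-0.548,0],
    [-0.021,-0.548,-0.1],
    [-0.021,-0.548,-0.25],
    [-0.021,-0.548,-0.4],
    [-0.021,-0.548,-0.55],
    [-0.021,-0.548,-0.7],
    [-0.021,-0.548,-0.78],
    [-0.021,-0.548,-0.8],
    [-0.021,-0.548,-0.8],
  ],
  angular=[
    [0,0,0],
    [0,0,0],
    [0,0,0],
    [0,0,0],
    [0,0,0],
    [0,0,0],
    [0,0,0],
    [0,0,0],
    [0,0,0],
    [0,0,0],
    [0,0,0],
    [0,0,0],
  ],
  gripper=[1,1,1,1,1,1,1,1,1,1,1,1],
)

```text
clock: 7.78
ee_pos: [0.5689, -0.3901, 0.0514]
ee_rot: [179.9, -0.1, 176.1]
contact_force: [0.6, -1.1, 0.0]
opening: 1.004
finger_force: 0.0
```

Call:
send_rows(
  translation=[
    [0,0,0],
    [0,0,0],
    [0,0,0],
    [0,0,0],
    [0,0,0],
    [0,0,0],
    [0,0,0],
  ],
  angular=[
    [0,0,0],
    [0,0,0],
    [0,0,0],
    [0,0,0],
    [0,0,0],
    [0,0,0],
    [0,0,0],
  ],
  gripper=[0.6,0.6,0.5,0.5,0.5,0.5,0.5],
)

```text
clock: 8.37
ee_pos: [0.5692, -0.3919, 0.0544]
ee_rot: [-179.9, 0.2, 176.1]
contact_force: [0.9, 4.2, 7.2]
opening: 0.718
finger_force: 44.8
```

Call:
send_rows(
  translation=[
    [0,0,0.1],
    [0,0,0.25],
    [0,0,0.4],
    [0,0,0.55],
    [0,0,0.7],
    [0.01,0.1,0.75],
    [0.02,0.25,0.75],
    [0.04,0.4,0.75],
    [0.06,0.55,0.75],
    [0.08,0.7,0.75],
    [0.091,0.857,0.75],
  ],
  angular=[
    [0,0,0],
    [0,0,0],
    [0,0,0],
    [0,0,0],
    [0,0,0],
    [0,0,0],
    [0,0,0.05],
    [0,0,0.1],
    [0,0,0.1],
    [0,0,0.1],
    [0,0,0.1],
  ],
  gripper=[0.5,0.5,0.5,0.5,0.5,0.5,0.5,0.5,0.5,0.5,0.5],
)

```text
clock: 9.28
ee_pos: [0.5864, -0.2191, 0.2028]
ee_rot: [-180.0, 0.0, -175.0]
contact_force: [-0.1, -0.7, -3.4]
opening: 0.72
finger_force: 45.8
```

Call:
send_rows(
  translation=[
    [0.02,0.15,0],
    [0.04,0.3,0],
    [0.06,0.45,0],
    [0.07,0.6,0],
    [0.08,0.75,0],
    [0.091,0.857,0],
    [0.091,0.857,0],
    [0.091,0.857,-0.15],
    [0.091,0.857,-0.3],
    [0.091,0.857,-0.45],
    [0.091,0.857,-0.55],
    [0.091,0.857,-0.63],
    [0.091,0.857,-0.68],
    [0.091,0.857,-0.71],
    [0.091,0.857,-0.71],
    [0.091,0.857,-0.71],
  ],
  angular=[
    [0,0,0],
    [0,0,0],
    [0,0,0],
    [0,0,0],
    [0,0,0],
    [0,0,0],
    [0,0,0],
    [0,0,0],
    [0,0,0],
    [0,0,0],
    [0,0,0],
    [0,0,0],
    [0,0,0],
    [0,0,0],
    [0,0,0],
    [0,0,0],
  ],
  gripper=[0.5,0.5,0.5,0.5,0.5,0.5,0.5,0.5,0.5,0.5,0.5,0.5,0.5,0.5,0.5,0.5],
)

```text
clock: 10.62
ee_pos: [0.6051, -0.0493, 0.0611]
ee_rot: [-180.0, 0.1, -175.0]
contact_force: [0.0, 0.3, -3.2]
opening: 0.72
finger_force: 46.0
```

Call:
send_rows(
  translation=[
    [0,0,0],
    [0,0,0],
    [0,0,0],
    [0,0,0.1],
    [0,0,0.25],
    [0,0,0.45],
    [0,0,0.6],
    [0,0,0.75],
    [0,-0.15,0.75],
    [0,-0.35,0.75],
    [0,-0.5,0.75],
    [0,-0.5,0.75],
  ],
  angular=[
    [0,0,0],
    [0,0,0],
    [0,0,0],
    [0,0,0],
    [0,0,0],
    [0,0,0],
    [0,0,0],
    [0,0,0],
    [0,0,0],
    [0,0,0],
    [0,0,0],
    [0,0,0],
  ],
  gripper=[0.95,0.95,0.95,0.95,0.95,0.95,0.95,0.95,0.95,0.95,0.95,0.95],
)

```text
clock: 11.62
ee_pos: [0.6042, -0.1539, 0.2107]
ee_rot: [-179.9, 0.0, -175.2]
contact_force: [-0.0, -0.4, -0.8]
opening: 0.952
finger_force: 0.0
```

Run:
```python
from h import *
look(("c1",305,272,.084),("small",365,235,.089))
```

```text
c1 (array([563.1, 196.4]), array([110.8,  61.2]), 2.6, 649, np.float64(0.0835), array([563. , 196.9], dtype=float32))
small (array([652.9,  95.3]), array([71.4, 60.8]), 3.4, 394, np.float64(0.0888), array([652.8,  94.9], dtype=float32))
```

Call:
send_rows(
  translation=[
    [-0.02,0.2,0],
    [-0.04,0.4,0],
    [-0.07,0.6,0],
    [-0.09,0.8,0],
    [-0.103,0.865,0],
  ],
  angular=[
    [0,0,0],
    [0,0,0],
    [0,0,0],
    [0,0,0],
    [0,0,0],
  ],
  gripper=[1,1,1,1,1],
)

```text
clock: 12.08
ee_pos: [0.5833, 0.0291, 0.2108]
ee_rot: [180.0, 0.0, -174.7]
contact_force: [-0.3, 0.2, 0.3]
opening: 1.0
finger_force: 0.0
```

Call:
send_rows(
  translation=[
    [-0.02,0.2,0],
    [-0.04,0.4,0],
    [-0.07,0.6,0],
    [-0.09,0.8,0],
    [-0.103,0.865,0],
    [-0.103,0.865,0],
    [-0.103,0.865,-0.1],
    [-0.103,0.865,-0.25],
    [-0.103,0.865,-0.4],
    [-0.103,0.865,-0.55],
    [-0.103,0.865,-0.7],
    [-0.103,0.865,-0.77],
    [-0.103,0.865,-0.789],
    [-0.103,0.865,-0.789],
  ],
  angular=[
    [0,0,0],
    [0,0,-0.029],
    [0,0,-0.029],
    [0,0,-0.029],
    [0,0,-0.029],
    [0,0,-0.029],
    [0,0,-0.029],
    [0,0,-0.029],
    [0,0,-0.029],
    [0,0,-0.029],
    [0,0,-0.029],
    [0,0,-0.029],
    [0,0,-0.029],
    [0,0,-0.029],
  ],
  gripper=[1,1,1,1,1,1,1,1,1,1,1,1,1,1],
)

```text
clock: 13.25
ee_pos: [0.5633, 0.1962, 0.052]
ee_rot: [-180.0, -0.1, -177.6]
contact_force: [-1.0, 0.1, -0.2]
opening: 0.999
finger_force: 0.0
```

Call:
send_rows(
  translation=[
    [0,0,0],
    [0,0,0],
    [0,0,0],
    [0,0,0],
    [0,0,0],
    [0,0,0],
    [0,0,0],
  ],
  angular=[
    [0,0,0],
    [0,0,0],
    [0,0,0],
    [0,0,0],
    [0,0,0],
    [0,0,0],
    [0,0,0],
  ],
  gripper=[0.6,0.6,0.5,0.5,0.5,0.5,0.5],
)

```text
clock: 13.83
ee_pos: [0.5644, 0.1971, 0.0544]
ee_rot: [180.0, 0.2, -177.6]
contact_force: [-0.8, -1.6, 5.8]
opening: 0.72
finger_force: 44.7
```

Call:
send_rows(
  translation=[
    [0,0,0.1],
    [0,0,0.25],
    [0,0,0.4],
    [0,0,0.55],
    [0,0,0.55],
    [-0.03,-0.15,0.55],
    [-0.05,-0.3,0.55],
    [-0.07,-0.45,0.55],
    [-0.07,-0.54,0.55],
    [-0.07,-0.54,0.55],
    [-0.07,-0.54,0.45],
    [-0.07,-0.54,0.3],
    [-0.07,-0.54,0.2],
    [-0.07,-0.54,0.12],
    [-0.07,-0.54,0.06],
    [-0.07,-0.54,0.0375],
    [-0.07,-0.54,0.0375],
    [-0.07,-0.54,0.0375],
  ],
  angular=[
    [0,0,0],
    [0,0,0],
    [0,0,0],
    [0,0,0],
    [0,0,0.029],
    [0,0,0.029],
    [0,0,0.029],
    [0,0,0.029],
    [0,0,0.029],
    [0,0,0.029],
    [0,0,0.029],
    [0,0,0.029],
    [0,0,0.029],
    [0,0,0.029],
    [0,0,0.029],
    [0,0,0.029],
    [0,0,0.029],
    [0,0,0.029],
  ],
  gripper=[0.5,0.5,0.5,0.5,0.5,0.5,0.5,0.5,0.5,0.5,0.5,0.5,0.5,0.5,0.5,0.5,0.5,0.5],
)

```text
clock: 15.33
ee_pos: [0.5499, 0.0892, 0.0607]
ee_rot: [180.0, 0.1, -174.9]
contact_force: [0.2, -0.0, -3.2]
opening: 0.719
finger_force: 46.3
```

Call:
send_rows(
  translation=[
    [0,0,0],
    [0,0,0],
    [0,0,0],
    [0,0,0.1],
    [0,0,0.25],
    [0,0,0.45],
    [0,0,0.6],
    [0,0,0.75],
    [-0.15,0.1,0.9],
    [-0.35,0.3,0.9],
    [-0.5,0.45,0.9],
    [-0.6,0.5,0.9],
  ],
  angular=[
    [0,0,0],
    [0,0,0],
    [0,0,0],
    [0,0,0],
    [0,0,0],
    [0,0,0],
    [0,0,0],
    [0,0,0],
    [0,0,0],
    [0,0,0],
    [0,0,0],
    [0,0,0],
  ],
  gripper=[0.95,0.95,0.95,0.95,0.95,0.95,0.95,0.95,0.95,1,1,1],
)

```text
clock: 16.33
ee_pos: [0.4284, 0.1901, 0.2408]
ee_rot: [180.0, 0.1, -175.0]
contact_force: [-0.0, 1.7, 0.2]
opening: 1.002
finger_force: 0.0
```

Run:
```python
from h import *
W=look(("small",365,235,.089),("ca",362,275,.089),("cb",430,270,.089),("f1",240,262,.124),("f2",306,333,.124),("f3",589,334,.124))
f=env.grab_frame("top");save("t2.png",f["image"][100:270,60:420],2.2)
```

```text
small (array([653.1,  95.2]), array([72. , 60.9]), 3.1, 399, np.float64(0.0887), array([652.5,  94.7], dtype=float32))
ca (array([551. ,  87.3]), array([106.3,  61.8]), 4.5, 588, np.float64(0.0885), array([551.4,  86.5], dtype=float32))
cb (array([603.4, -51.1]), array([110.4,  61.8]), 4.3, 624, np.float64(0.089), array([604.9, -51.7], dtype=float32))
f1 (array([578.8, 329.6]), array([56.4, 60. ]), 88.2, 278, np.float64(0.1229), array([578.7, 329.9], dtype=float32))
f2 (array([417.9, 185.1]), array([12.3,  9.1]), 1.6, 12, np.float64(0.1237), array([417.9, 185. ], dtype=float32))
f3 (array([ 456.1, -393.8]), array([61.6, 59.1]), 1.2, 310, np.float64(0.1242), array([ 456. , -393.9], dtype=float32))
```

View pics/t2.png

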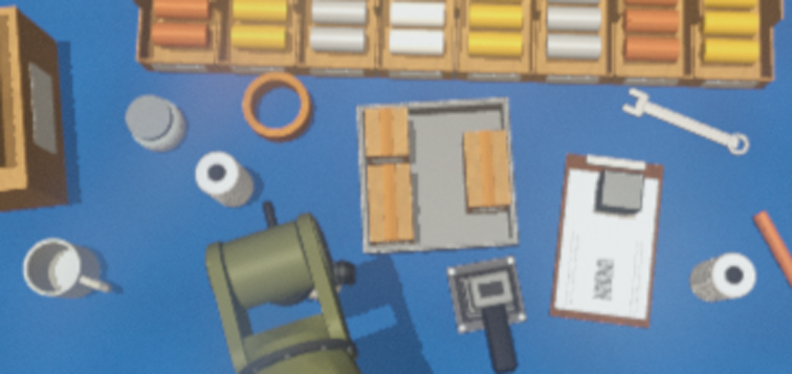

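The picture shows all three cartons inside the tray along its y sides: (387,130), (387,200) and (487,168). The middle strip is free. Filters next.

Call:
send_rows(
  translation=[
    [0.054,0,0],
    [0.054,0,-0.15],
    [0.054,0,-0.3],
    [0.054,0,-0.45],
    [0.054,0,-0.6],
    [0.054,0,-0.7],
    [0.054,0,-0.75],
    [0.054,0,-0.75],
    [0.054,0,-0.75],
    [0.054,0,-0.75],
    [0.054,0,-0.75],
    [0.054,0,-0.75],
    [0.054,0,-0.75],
    [0.054,0,-0.75],
  ],
  angular=[
    [0,0,0],
    [0,0,0],
    [0,0,0],
    [0,0,0],
    [0,0,0],
    [0,0,0],
    [0,0,0],
    [0,0,0],
    [0,0,0],
    [0,0,0],
    [0,0,0],
    [0,0,0],
    [0,0,0],
    [0,0,0],
  ],
  gripper=[1,1,1,1,1,1,1,1,0.6,0.5,0.5,0.5,0.5,0.5],
)

```text
clock: 17.6
ee_pos: [0.4412, 0.1893, 0.0918]
ee_rot: [180.0, 0.2, -175.0]
contact_force: [-0.4, -0.1, 6.9]
opening: 0.712
finger_force: 43.3
```

Call:
send_rows(
  translation=[
    [0,0,0.1],
    [0,0,0.25],
    [0,0,0.4],
    [0,0,0.55],
    [0,0,0.7],
    [0.05,-0.05,0.75],
    [0.15,-0.1,0.75],
    [0.3,-0.2,0.75],
    [0.45,-0.3,0.75],
    [0.56,-0.405,0.75],
  ],
  angular=[
    [0,0,0],
    [0,0,0],
    [0,0,0],
    [0,0,0],
    [0,0,0],
    [0,0,0],
    [0,0,0],
    [0,0,0],
    [0,0,0],
    [0,0,0],
  ],
  gripper=[0.5,0.5,0.5,0.5,0.5,0.5,0.5,0.5,0.5,0.5],
)

```text
clock: 18.43
ee_pos: [0.5539, 0.1069, 0.2409]
ee_rot: [-180.0, 0.1, -174.9]
contact_force: [0.1, 0.6, -2.6]
opening: 0.715
finger_force: 44.4
```

Call:
send_rows(
  translation=[
    [0.15,-0.1,0],
    [0.3,-0.2,0],
    [0.45,-0.3,0],
    [0.56,-0.405,0],
    [0.56,-0.405,0],
    [0.56,-0.405,0],
    [0.56,-0.405,-0.15],
    [0.56,-0.405,-0.3],
    [0.56,-0.405,-0.4],
    [0.56,-0.405,-0.5],
    [0.56,-0.405,-0.6],
    [0.56,-0.405,-0.67],
    [0.56,-0.405,-0.71],
    [0.56,-0.405,-0.71],
    [0.56,-0.405,-0.71],
  ],
  angular=[
    [0,0,0],
    [0,0,0],
    [0,0,0],
    [0,0,0],
    [0,0,0],
    [0,0,0],
    [0,0,0],
    [0,0,0],
    [0,0,0],
    [0,0,0],
    [0,0,0],
    [0,0,0],
    [0,0,0],
    [0,0,0],
    [0,0,0],
  ],
  gripper=[0.5,0.5,0.5,0.5,0.5,0.5,0.5,0.5,0.5,0.5,0.5,0.5,0.5,0.5,0.5],
)

```text
clock: 19.68
ee_pos: [0.6642, 0.0275, 0.099]
ee_rot: [-180.0, 0.1, -174.9]
contact_force: [0.3, -0.0, -1.8]
opening: 0.712
finger_force: 44.5
```

Call:
send_rows(
  translation=[
    [0,0,-0.006],
    [0,0,-0.006],
    [0,0,-0.006],
    [0,0,-0.006],
    [0,0,0.1],
    [0,0,0.25],
    [0,0,0.45],
    [0,0,0.6],
    [0,0,0.75],
    [-0.05,0.15,0.75],
    [-0.1,0.35,0.75],
    [-0.15,0.55,0.75],
    [-0.213,0.758,0.75],
  ],
  angular=[
    [0,0,0],
    [0,0,0],
    [0,0,0],
    [0,0,0],
    [0,0,0],
    [0,0,0],
    [0,0,0],
    [0,0,0],
    [0,0,0],
    [0,0,0],
    [0,0,0],
    [0,0,0],
    [0,0,0],
  ],
  gripper=[0.5,0.9,0.9,0.9,0.95,0.95,0.95,0.95,0.95,1,1,1,1],
)

```text
clock: 20.77
ee_pos: [0.6217, 0.1781, 0.2484]
ee_rot: [180.0, 0.0, -175.0]
contact_force: [1.0, 0.4, -0.1]
opening: 1.003
finger_force: 0.0
```

Call:
send_rows(
  translation=[
    [-0.05,0.2,0],
    [-0.1,0.4,0],
    [-0.15,0.6,0],
    [-0.213,0.758,0],
    [-0.213,0.758,0],
    [-0.213,0.758,-0.1],
    [-0.213,0.758,-0.25],
    [-0.213,0.758,-0.4],
    [-0.213,0.758,-0.55],
    [-0.213,0.758,-0.7],
    [-0.213,0.758,-0.777],
    [-0.213,0.758,-0.777],
    [-0.213,0.758,-0.777],
  ],
  angular=[
    [0,0,0],
    [0,0,0],
    [0,0,0],
    [0,0,0],
    [0,0,0],
    [0,0,0],
    [0,0,0],
    [0,0,0],
    [0,0,0],
    [0,0,0],
    [0,0,0],
    [0,0,0],
    [0,0,0],
  ],
  gripper=[1,1,1,1,1,1,1,1,1,1,1,1,1],
)

```text
clock: 21.85
ee_pos: [0.5797, 0.3282, 0.0928]
ee_rot: [-180.0, -0.0, -175.0]
contact_force: [1.0, 1.2, 0.6]
opening: 0.999
finger_force: 0.0
```

Call:
send_rows(
  translation=[
    [0,0,0],
    [0,0,0],
    [0,0,0],
    [0,0,0],
    [0,0,0],
    [0,0,0],
    [0,0,0],
  ],
  angular=[
    [0,0,0],
    [0,0,0],
    [0,0,0],
    [0,0,0],
    [0,0,0],
    [0,0,0],
    [0,0,0],
  ],
  gripper=[0.6,0.6,0.5,0.5,0.5,0.5,0.5],
)

```text
clock: 22.43
ee_pos: [0.5804, 0.3289, 0.0949]
ee_rot: [179.9, 0.2, -174.9]
contact_force: [0.3, -0.1, 6.4]
opening: 0.712
finger_force: 42.5
```

Call:
send_rows(
  translation=[
    [0,0,0.1],
    [0,0,0.25],
    [0,0,0.4],
    [0,0,0.55],
    [0,0,0.7],
    [0,-0.05,0.75],
    [0.01,-0.2,0.75],
    [0.02,-0.4,0.75],
    [0.03,-0.6,0.75],
    [0.049,-0.773,0.75],
  ],
  angular=[
    [0,0,0],
    [0,0,0],
    [0,0,0],
    [0,0,0],
    [0,0,0],
    [0,0,0],
    [0,0,0],
    [0,0,0],
    [0,0,0],
    [0,0,0],
  ],
  gripper=[0.5,0.5,0.5,0.5,0.5,0.5,0.5,0.5,0.5,0.5],
)

```text
clock: 23.27
ee_pos: [0.5887, 0.1712, 0.2423]
ee_rot: [-180.0, -0.0, -175.0]
contact_force: [0.0, -0.9, -0.9]
opening: 0.715
finger_force: 44.1
```

Call:
send_rows(
  translation=[
    [0.01,-0.2,0],
    [0.02,-0.4,0],
    [0.03,-0.6,0],
    [0.049,-0.773,0],
    [0.049,-0.773,0],
    [0.049,-0.773,0],
    [0.049,-0.773,-0.15],
    [0.049,-0.773,-0.3],
    [0.049,-0.773,-0.4],
    [0.049,-0.773,-0.5],
    [0.049,-0.773,-0.6],
    [0.049,-0.773,-0.67],
    [0.049,-0.773,-0.713],
    [0.049,-0.773,-0.713],
    [0.049,-0.773,-0.713],
  ],
  angular=[
    [0,0,0],
    [0,0,0],
    [0,0,0],
    [0,0,0],
    [0,0,0],
    [0,0,0],
    [0,0,0],
    [0,0,0],
    [0,0,0],
    [0,0,0],
    [0,0,0],
    [0,0,0],
    [0,0,0],
    [0,0,0],
    [0,0,0],
  ],
  gripper=[0.5,0.5,0.5,0.5,0.5,0.5,0.5,0.5,0.5,0.5,0.5,0.5,0.5,0.5,0.5],
)

```text
clock: 24.52
ee_pos: [0.5991, 0.02, 0.1001]
ee_rot: [180.0, 0.0, -174.9]
contact_force: [-0.2, 0.3, -1.2]
opening: 0.716
finger_force: 44.2
```

Call:
send_rows(
  translation=[
    [0,0,0],
    [0,0,0],
    [0,0,0],
    [0,0,0.1],
    [0,0,0.25],
    [0,0,0.45],
    [0,0,0.6],
    [0,0,0.75],
    [-0.05,-0.1,0.75],
    [-0.1,-0.3,0.75],
    [-0.17,-0.5,0.75],
    [-0.237,-0.69,0.75],
  ],
  angular=[
    [0,0,0],
    [0,0,0],
    [0,0,0],
    [0,0,0],
    [0,0,0],
    [0,0,0],
    [0,0,0],
    [0,0,0],
    [0,0,0],
    [0,0,0],
    [0,0,0],
    [0,0,0],
  ],
  gripper=[0.9,0.9,0.9,0.9,0.95,0.95,0.95,0.95,1,1,1,1],
)

```text
clock: 25.52
ee_pos: [0.551, -0.1201, 0.2503]
ee_rot: [-180.0, 0.0, -174.9]
contact_force: [1.2, -0.8, -1.0]
opening: 1.002
finger_force: 0.0
```

Call:
send_rows(
  translation=[
    [-0.06,-0.18,0],
    [-0.12,-0.36,0],
    [-0.18,-0.54,0],
    [-0.237,-0.69,0],
  ],
  angular=[
    [0,0,-0.02],
    [0,0,-0.05],
    [0,0,-0.1],
    [0,0,-0.1],
  ],
  gripper=[1,1,1,1],
)

```text
clock: 25.85
ee_pos: [0.5033, -0.259, 0.2504]
ee_rot: [-180.0, 0.0, 175.7]
contact_force: [1.2, -0.4, -1.0]
opening: 0.995
finger_force: 0.0
```

Call:
send_rows(
  translation=[
    [-0.06,-0.18,0],
    [-0.12,-0.36,0],
    [-0.18,-0.54,0],
    [-0.237,-0.69,0],
    [-0.237,-0.69,0],
    [-0.237,-0.69,-0.1],
    [-0.237,-0.69,-0.25],
    [-0.237,-0.69,-0.4],
    [-0.237,-0.69,-0.55],
    [-0.237,-0.69,-0.7],
    [-0.237,-0.69,-0.79],
    [-0.237,-0.69,-0.79],
    [-0.237,-0.69,-0.79],
  ],
  angular=[
    [0,0,0],
    [0,0,0],
    [0,0,0],
    [0,0,0],
    [0,0,0],
    [0,0,0],
    [0,0,0],
    [0,0,0],
    [0,0,0],
    [0,0,0],
    [0,0,0],
    [0,0,0],
    [0,0,0],
  ],
  gripper=[1,1,1,1,1,1,1,1,1,1,1,1,1],
)

```text
clock: 26.93
ee_pos: [0.457, -0.3946, 0.0921]
ee_rot: [180.0, -0.0, 176.0]
contact_force: [0.9, -0.4, 0.7]
opening: 0.998
finger_force: 0.0
```

Call:
send_rows(
  translation=[
    [0,0,0],
    [0,0,0],
    [0,0,0],
    [0,0,0],
    [0,0,0],
    [0,0,0],
    [0,0,0],
  ],
  angular=[
    [0,0,0],
    [0,0,0],
    [0,0,0],
    [0,0,0],
    [0,0,0],
    [0,0,0],
    [0,0,0],
  ],
  gripper=[0.6,0.6,0.5,0.5,0.5,0.5,0.5],
)

```text
clock: 27.52
ee_pos: [0.4577, -0.3952, 0.0942]
ee_rot: [-179.9, 0.1, 176.1]
contact_force: [-0.2, 1.4, 5.6]
opening: 0.71
finger_force: 42.4
```

Call:
send_rows(
  translation=[
    [0,0,0.1],
    [0,0,0.25],
    [0,0,0.4],
    [0,0,0.55],
    [0,0,0.7],
    [0,0.05,0.75],
    [0.04,0.2,0.75],
    [0.08,0.4,0.75],
    [0.11,0.55,0.75],
    [0.1275,0.6805,0.75],
  ],
  angular=[
    [0,0,0],
    [0,0,0],
    [0,0,0],
    [0,0,0],
    [0,0,0],
    [0,0,0.02],
    [0,0,0.05],
    [0,0,0.1],
    [0,0,0.1],
    [0,0,0.1],
  ],
  gripper=[0.5,0.5,0.5,0.5,0.5,0.5,0.5,0.5,0.5,0.5],
)

```text
clock: 28.35
ee_pos: [0.4825, -0.2561, 0.2419]
ee_rot: [180.0, 0.0, -174.8]
contact_force: [0.4, -0.7, -0.8]
opening: 0.714
finger_force: 44.3
```

Run:
```python
from h import *
f=env.grab_frame("top");save("t3.png",f["image"][120:270,200:380],4)
W=cloud(f)
W=look(("fmid",390,260,.129),("ffar",390,225,.129),("cb",430,270,.089),("ca",360,280,.089))
```

```text
fmid (array([594.9,  20.2]), array([59.3, 57.4]), 90.0, 288, np.float64(0.1286), array([594.9,  20.2], dtype=float32))
ffar (array([662. ,  25.7]), array([60.5, 59.3]), 65.6, 292, np.float64(0.1284), array([663.2,  25.2], dtype=float32))
cb (array([603.5, -51.4]), array([110.5,  62.2]), 4.9, 627, np.float64(0.0891), array([603.5, -51.6], dtype=float32))
ca (array([549. ,  87.3]), array([110.2,  62. ]), 4.5, 633, np.float64(0.0885), array([549.3,  86.5], dtype=float32))
```

View pics/t3.png

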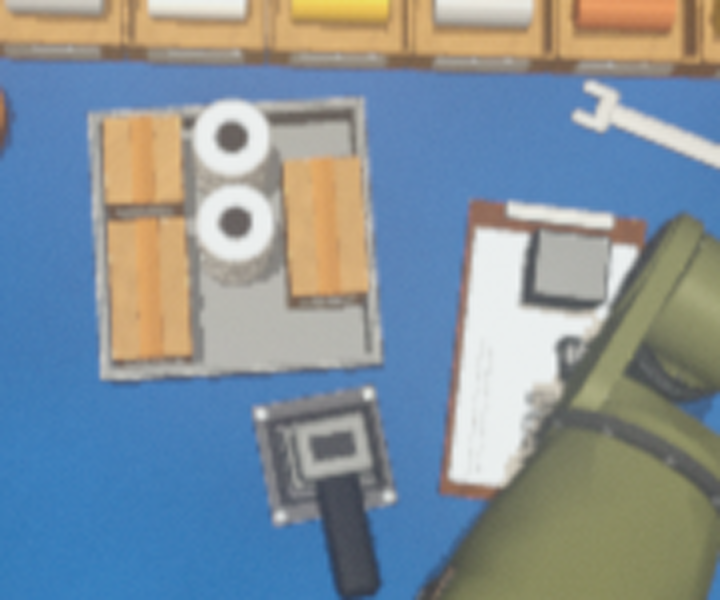

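The two filters stand in the strip at (232,135) and (235,222), and there's room below them for the third. The scanner is undisturbed.

Call:
send_rows(
  translation=[
    [0.04,0.2,0],
    [0.08,0.4,0],
    [0.1,0.55,0],
    [0.125,0.68,0],
  ],
  angular=[
    [0,0,0],
    [0,0,0],
    [0,0,0],
    [0,0,0],
  ],
  gripper=[0.5,0.5,0.5,0.5],
)

```text
clock: 28.78
ee_pos: [0.5072, -0.1207, 0.2419]
ee_rot: [180.0, 0.0, -174.9]
contact_force: [1.2, -0.4, -2.0]
opening: 0.714
finger_force: 44.6
```

Call:
send_rows(
  translation=[
    [0.04,0.2,0],
    [0.08,0.4,0],
    [0.1,0.55,0],
    [0.125,0.68,0],
    [0.125,0.68,0],
    [0.125,0.68,0],
    [0.125,0.68,-0.1],
    [0.125,0.68,-0.25],
    [0.125,0.68,-0.4],
    [0.125,0.68,-0.5],
    [0.125,0.68,-0.6],
    [0.125,0.68,-0.67],
    [0.125,0.68,-0.712],
    [0.125,0.68,-0.712],
    [0.125,0.68,-0.712],
  ],
  angular=[
    [0,0,0],
    [0,0,0],
    [0,0,0],
    [0,0,0],
    [0,0,0],
    [0,0,0],
    [0,0,0],
    [0,0,0],
    [0,0,0],
    [0,0,0],
    [0,0,0],
    [0,0,0],
    [0,0,0],
    [0,0,0],
    [0,0,0],
  ],
  gripper=[0.5,0.5,0.5,0.5,0.5,0.5,0.5,0.5,0.5,0.5,0.5,0.5,0.5,0.5,0.5],
)

```text
clock: 30.03
ee_pos: [0.5325, 0.0125, 0.0997]
ee_rot: [-180.0, 0.0, -175.0]
contact_force: [0.0, -0.0, -1.5]
opening: 0.715
finger_force: 45.4
```

Call:
send_rows(
  translation=[
    [0,0,0],
    [0,0,0],
    [0,0,0],
    [0,0,0.1],
    [0,0,0.25],
    [0,0,0.45],
    [0,0,0.6],
    [0,0,0.75],
    [0,0,0.75],
    [-0.15,-0.1,0.75],
    [-0.3,-0.2,0.75],
    [-0.45,-0.3,0.75],
    [-0.53,-0.364,0.75],
    [-0.53,-0.364,0.75],
    [-0.53,-0.364,0.75],
  ],
  angular=[
    [0,0,0],
    [0,0,0],
    [0,0,0],
    [0,0,0],
    [0,0,0],
    [0,0,0],
    [0,0,0],
    [0,0,0],
    [0,0,0],
    [0,0,0.04],
    [0,0,0.072],
    [0,0,0.072],
    [0,0,0.072],
    [0,0,0.072],
    [0,0,0.072],
  ],
  gripper=[0.9,0.9,0.9,0.9,0.95,0.95,0.95,0.95,1,1,1,1,1,1,1],
)

```text
clock: 31.28
ee_pos: [0.4263, -0.0599, 0.2501]
ee_rot: [-180.0, 0.1, -168.6]
contact_force: [0.3, 0.6, -0.4]
opening: 1.0
finger_force: 0.0
```

Run:
```python
from h import *
from scipy.spatial.transform import Rotation as R
s=env.read_state();f=env.grab_frame("wrist");save("w1.png",f["image"])
T=np.eye(4);T[:3,:3]=R.from_euler("xyz",s["ee_rot"],degrees=True).as_matrix();T[:3,3]=s["ee_pos"]
f["world_to_cam"]=np.linalg.inv(T@f["hand_eye"]);W=cloud(f)
m=(abs(W[...,2]-.122)<.005)&(np.hypot(W[...,0]-.4257,W[...,1]+.0583)<.05)
print(cv2.minAreaRect((W[m][:,:2]*1000).astype(np.float32)),m.sum(),np.median(W[m][:,2]))
m=(abs(W[...,2]-.046)<.004)&(np.hypot(W[...,0]-.4257,W[...,1]+.0583)<.07)
print("rim",cv2.minAreaRect((W[m][:,:2]*1000).astype(np.float32)),m.sum())
# any objects inside tray
Wt=cloud(env.grab_frame("top"))
m=(abs(Wt[...,2]-.129)<.004)&(abs(Wt[...,0]-.6)<.11)&(abs(Wt[...,1]-.02)<.06)
n,l,st,c=cv2.connectedComponentsWithStats(m.astype(np.uint8))
for k in range(1,n):
    if st[k,4]>30:
        q=Wt[l==k];print("filter",((q.max(0)+q.min(0))/2).round(4),st[k,4])
```

```text
((427.7865295410156, -56.25578308105469), (44.034645080566406, 55.58552551269531), 11.950968742370605) 2255 0.12154285553425942
rim ((427.6523132324219, -56.34426498413086), (69.42659759521484, 83.94181823730469), 12.405059814453125) 627
filter [0.6618 0.0252 0.1291] 232
filter [0.595  0.0202 0.129 ] 237
filter [0.5284 0.0122 0.129 ] 249
```

View pics/w1.png

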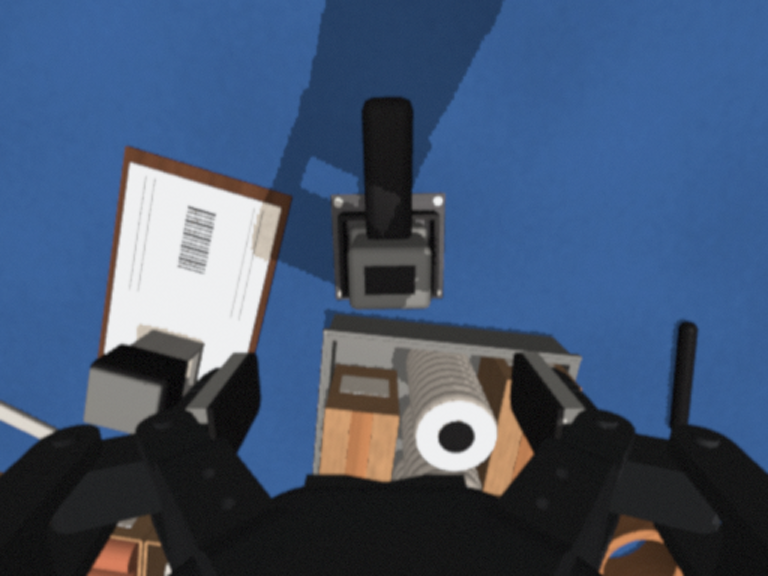

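The wrist view shows the scanner upright in its holster, with its head at (390,280). The barcode is at (197,239), and the third filter stands inside the tray.

Run:
```python
from h import *
from scipy.spatial.transform import Rotation as R
s=env.read_state();f=env.grab_frame("wrist")
T=np.eye(4);T[:3,:3]=R.from_euler("xyz",s["ee_rot"],degrees=True).as_matrix();T[:3,3]=s["ee_pos"]
f["world_to_cam"]=np.linalg.inv(T@f["hand_eye"]);W=cloud(f)
print("barcode",np.nanmean(W[157:162,129:134].reshape(-1,3),0))
```

```text
barcode [ 0.45409117 -0.23048461  0.00669586]
```

Call:
send_rows(
  translation=[
    [0.006,0.005,0],
    [0.006,0.005,-0.1],
    [0.006,0.005,-0.25],
    [0.006,0.005,-0.4],
    [0.006,0.005,-0.55],
    [0.006,0.005,-0.7],
    [0.006,0.005,-0.78],
    [0.006,0.005,-0.806],
    [0.006,0.005,-0.806],
    [0.006,0.005,-0.806],
  ],
  angular=[
    [0,0,0.005],
    [0,0,0.005],
    [0,0,0.005],
    [0,0,0.005],
    [0,0,0.005],
    [0,0,0.005],
    [0,0,0.005],
    [0,0,0.005],
    [0,0,0.005],
    [0,0,0.005],
  ],
  gripper=[1,1,1,1,1,1,1,1,1,1],
)

```text
clock: 32.27
ee_pos: [0.4283, -0.0584, 0.0891]
ee_rot: [-180.0, 0.0, -168.0]
contact_force: [1.2, 0.1, 0.3]
opening: 0.997
finger_force: 0.0
```

Call:
send_rows(
  translation=[
    [0,0,0],
    [0,0,0],
    [0,0,0],
    [0,0,0],
    [0,0,0],
    [0,0,0],
    [0,0,0],
    [0,0,0],
  ],
  angular=[
    [0,0,0],
    [0,0,0],
    [0,0,0],
    [0,0,0],
    [0,0,0],
    [0,0,0],
    [0,0,0],
    [0,0,0],
  ],
  gripper=[0.6,0.6,0.5,0.5,0.4,0.4,0.4,0.4],
  newtons=60,
)

```text
clock: 32.93
ee_pos: [0.4283, -0.0584, 0.0896]
ee_rot: [-180.0, 0.1, -168.0]
contact_force: [-0.9, 2.9, 8.7]
opening: 0.648
finger_force: 62.8
```

Call:
send_rows(
  translation=[
    [0,0,0.05],
    [0,0,0.15],
    [0,0,0.3],
    [0,0,0.45],
    [0,0,0.5125],
    [0.02,-0.1,0.5125],
    [0.04,-0.25,0.5125],
    [0.06,-0.4,0.5125],
    [0.08,-0.55,0.5125],
    [0.11,-0.7,0.5125],
    [0.12,-0.8,0.5125],
    [0.135,-0.877,0.5125],
    [0.135,-0.877,0.5125],
    [0.135,-0.877,0.5125],
    [0.135,-0.877,0.5125],
  ],
  angular=[
    [0,0,0],
    [0,0,0],
    [0,0,0],
    [0,0,0],
    [0,0,0],
    [0,0,0],
    [0,0,0],
    [0,0,0],
    [0,0,0],
    [0,0,0],
    [0,0,0],
    [0,0,0],
    [0,0,0],
    [0,0,0],
    [0,0,0],
  ],
  gripper=[0.4,0.4,0.4,0.4,0.4,0.4,0.4,0.4,0.4,0.4,0.4,0.4,0.4,0.4,0.4],
)

```text
clock: 34.18
ee_pos: [0.4545, -0.2334, 0.1913]
ee_rot: [180.0, -0.0, -168.0]
contact_force: [-0.4, -0.2, -2.5]
opening: 0.645
finger_force: 64.6
```

Run:
```python
from h import *
print(env.read_state()["ee_pos"],env.read_state()["ee_rot"])
f=env.grab_frame("scene"); save("s2.png",f["image"][90:240,180:340],4.5)
g=env.grab_frame("wrist"); save("w2.png",g["image"])
```

```text
[ 0.45449072 -0.23335209  0.19125248] [ 1.79994639e+02 -8.50762940e-04 -1.68018271e+02]
```

View pics/s2.png

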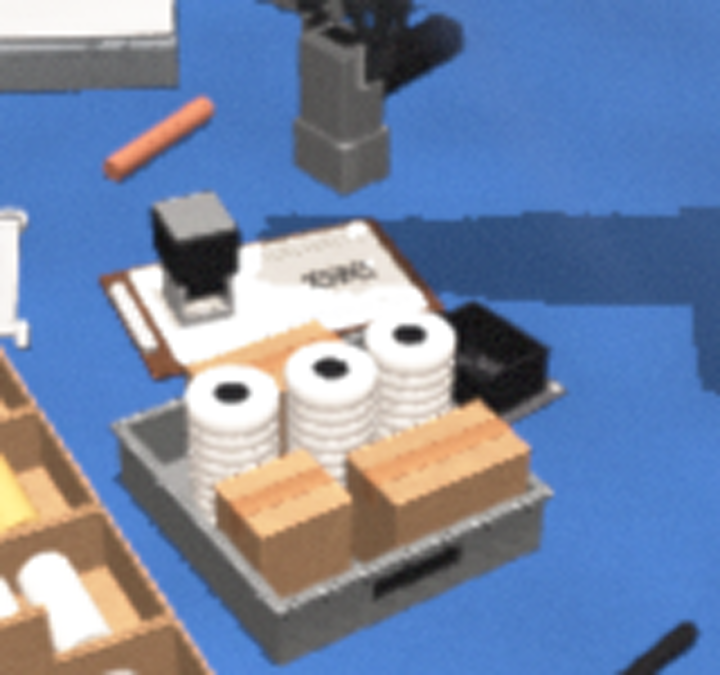

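View pics/w2.png

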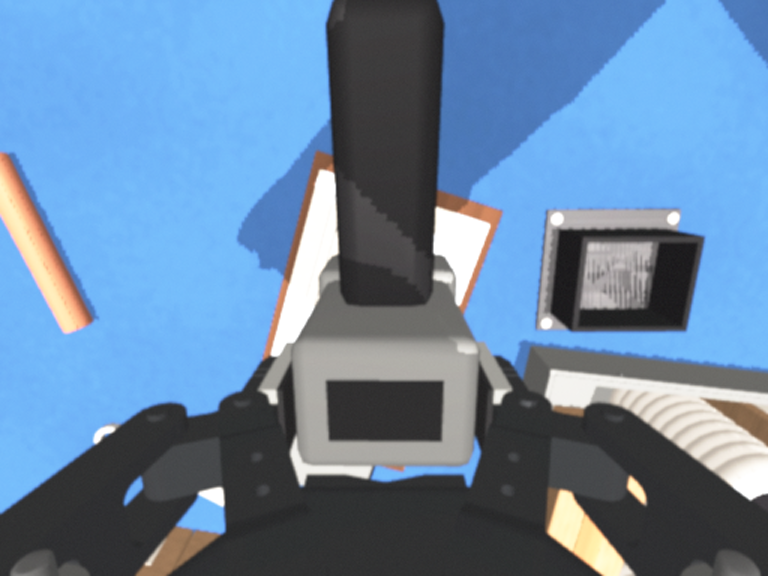

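The scene crop shows the scanner held upright over the note. The tray holds its six items, and in the wrist view the scanner sits square in the fingers. I'll hold here, then return it.

Call:
send_rows(
  translation=[
    [0,0,0],
    [0,0,0],
    [0,0,0],
    [0,0,0],
    [0,0,0],
    [0,0,0],
    [0,0,0],
    [0,0,0],
    [0,0,0],
    [0,0,0],
    [0,0,0],
    [0,0,0],
    [0,0,0],
    [0,0,0],
    [0,0,0],
    [0,0,0],
    [0,0,0],
    [0,0,0],
    [0,0,0],
    [0,0,0],
  ],
  angular=[
    [0,0,0],
    [0,0,0],
    [0,0,0],
    [0,0,0],
    [0,0,0],
    [0,0,0],
    [0,0,0],
    [0,0,0],
    [0,0,0],
    [0,0,0],
    [0,0,0],
    [0,0,0],
    [0,0,0],
    [0,0,0],
    [0,0,0],
    [0,0,0],
    [0,0,0],
    [0,0,0],
    [0,0,0],
    [0,0,0],
  ],
  gripper=[0.4,0.4,0.4,0.4,0.4,0.4,0.4,0.4,0.4,0.4,0.4,0.4,0.4,0.4,0.4,0.4,0.4,0.4,0.4,0.4],
)

```text
clock: 35.95
ee_pos: [0.4547, -0.2339, 0.1909]
ee_rot: [-180.0, -0.0, -168.0]
contact_force: [-0.5, 0.7, -1.8]
opening: 0.641
finger_force: 64.6
```

Call:
send_rows(
  translation=[
    [0,0,0],
    [0,0,0],
    [0,0,0],
    [0,0,0],
    [0,0,0],
    [0,0,0],
    [0,0,0],
    [0,0,0],
    [0,0,0],
    [0,0,0],
    [0,0,0],
    [0,0,0],
    [0,0,0],
    [0,0,0],
    [0,0,0],
    [0,0,0],
    [0,0,0],
    [0,0,0],
    [0,0,0],
    [0,0,0],
  ],
  angular=[
    [0,0,0],
    [0,0,0],
    [0,0,0],
    [0,0,0],
    [0,0,0],
    [0,0,0],
    [0,0,0],
    [0,0,0],
    [0,0,0],
    [0,0,0],
    [0,0,0],
    [0,0,0],
    [0,0,0],
    [0,0,0],
    [0,0,0],
    [0,0,0],
    [0,0,0],
    [0,0,0],
    [0,0,0],
    [0,0,0],
  ],
  gripper=[0.4,0.4,0.4,0.4,0.4,0.4,0.4,0.4,0.4,0.4,0.4,0.4,0.4,0.4,0.4,0.4,0.4,0.4,0.4,0.4],
)

```text
clock: 37.62
ee_pos: [0.4547, -0.2339, 0.1909]
ee_rot: [-180.0, -0.0, -168.0]
contact_force: [0.5, -0.1, -2.2]
opening: 0.648
finger_force: 64.6
```

Call:
send_rows(
  translation=[
    [-0.01,0.1,0],
    [-0.04,0.25,0],
    [-0.06,0.4,0],
    [-0.08,0.55,0],
    [-0.11,0.7,0],
    [-0.12,0.8,0],
    [-0.135,0.877,0],
    [-0.135,0.877,0],
    [-0.135,0.877,0],
    [-0.135,0.877,-0.1],
    [-0.135,0.877,-0.2],
    [-0.135,0.877,-0.25],
    [-0.135,0.877,-0.25],
  ],
  angular=[
    [0,0,0],
    [0,0,0],
    [0,0,0],
    [0,0,0],
    [0,0,0],
    [0,0,0],
    [0,0,0],
    [0,0,0],
    [0,0,0],
    [0,0,0],
    [0,0,0],
    [0,0,0],
    [0,0,0],
  ],
  gripper=[0.4,0.4,0.4,0.4,0.4,0.4,0.4,0.4,0.4,0.4,0.4,0.4,0.4],
)

```text
clock: 38.7
ee_pos: [0.4268, -0.0589, 0.1391]
ee_rot: [179.9, -0.2, -168.1]
contact_force: [-0.4, -0.4, -2.7]
opening: 0.644
finger_force: 64.7
```

Call:
send_rows(
  translation=[
    [0,0,-0.04],
    [0,0,-0.08],
    [0,0,-0.12],
    [0,0,-0.16],
    [0,0,-0.2],
    [0,0,-0.23],
    [0,0,-0.25],
    [0,0,-0.255],
    [0,0,-0.255],
  ],
  angular=[
    [0,0,0],
    [0,0,0],
    [0,0,0],
    [0,0,0],
    [0,0,0],
    [0,0,0],
    [0,0,0],
    [0,0,0],
    [0,0,0],
  ],
  gripper=[0.4,0.4,0.4,0.4,0.4,0.4,0.4,0.4,0.4],
)

```text
clock: 39.45
ee_pos: [0.4278, -0.0584, 0.0898]
ee_rot: [180.0, 0.0, -168.0]
contact_force: [-0.8, 0.1, -1.8]
opening: 0.647
finger_force: 64.7
```

Call:
send_rows(
  translation=[
    [0,0,0],
    [0,0,0],
    [0,0,0],
    [0,0,0],
    [0,0,0.05],
    [0,0,0.15],
    [0,0,0.3],
    [0,0,0.45],
    [0,0,0.6],
    [0,0,0.75],
    [0,0,0.75],
  ],
  angular=[
    [0,0,0],
    [0,0,0],
    [0,0,0],
    [0,0,0],
    [0,0,0],
    [0,0,0],
    [0,0,0],
    [0,0,0],
    [0,0,0],
    [0,0,0],
    [0,0,0],
  ],
  gripper=[0.8,0.9,1,1,1,1,1,1,1,1,1],
)

```text
clock: 40.37
ee_pos: [0.4292, -0.0588, 0.2461]
ee_rot: [-179.8, 0.5, -168.0]
contact_force: [1.6, -0.0, 1.4]
opening: 1.002
finger_force: 0.0
```

Call:
send_rows(
  translation=[
    [0.12,-0.15,0],
    [0.24,-0.3,0],
    [0.36,-0.45,0],
    [0.48,-0.6,0],
    [0.6,-0.75,0],
    [0.741,-0.9365,0],
    [0.741,-0.9365,0],
    [0.741,-0.9365,-0.1],
    [0.741,-0.9365,-0.25],
    [0.741,-0.9365,-0.4],
    [0.741,-0.9365,-0.5],
    [0.741,-0.9365,-0.55],
    [0.741,-0.9365,-0.55],
    [0.741,-0.9365,-0.55],
  ],
  angular=[
    [0,0,0],
    [0,0,0],
    [0,0,0],
    [0,0,0],
    [0,0,0],
    [0,0,0],
    [0,0,0],
    [0,0,0],
    [0,0,0],
    [0,0,0],
    [0,0,0],
    [0,0,0],
    [0,0,0],
    [0,0,0],
  ],
  gripper=[0.5,0,0,0,0,0,0,0,0,0,0,0,0,0],
)

```text
clock: 41.53
ee_pos: [0.5762, -0.2458, 0.1309]
ee_rot: [-180.0, 0.0, -168.0]
contact_force: [-0.1, -0.0, 0.1]
opening: 0.001
finger_force: 0.0
```

Run:
```python
from h import *
W=look(("scan",427,347,.122))
m=(abs(W[...,2]-.096)<.005)&(np.hypot(W[...,0]-.575,W[...,1]+.245)<.05);print("stamp",m.sum())
for n,h,xx in(("f",.129,.06),("c",.089,.13)):
    m=(abs(W[...,2]-h)<.004)&(abs(W[...,0]-.6)<.115)&(abs(W[...,1]-.02)<xx)
    k,l,st,c=cv2.connectedComponentsWithStats(m.astype(np.uint8))
    for i in range(1,k):
        if st[i,4]>60: print(n,cv2.minAreaRect((W[l==i][:,:2]*1000).astype(np.float32)),np.median(W[l==i][:,2]).round(4))
```

```text
scan (array([425.8, -58.2]), array([43.3, 55.8]), 11.8, 244, np.float64(0.1216), array([425.1, -57.9], dtype=float32))
stamp 0
f ((665.1407470703125, 15.968414306640625), (57.69617462158203, 58.6004638671875), 26.32945442199707) 0.1285
f ((594.9781494140625, 20.22475242614746), (59.053462982177734, 56.34952926635742), 89.91840362548828) 0.1285
f ((528.4752807617188, 12.038476943969727), (59.17519760131836, 58.35694122314453), 1.8550399541854858) 0.1287
c ((660.6968994140625, 75.33197021484375), (69.97151184082031, 65.03411865234375), 4.9510087966918945) 0.0884
c ((602.9977416992188, -51.269527435302734), (109.64842224121094, 62.03411102294922), 4.555563926696777) 0.0888
c ((548.7404174804688, 87.27244567871094), (109.27872467041016, 61.9072380065918), 4.676805019378662) 0.0888
```

The scanner is home. The small carton was nudged about 20 mm inside the tray, but it's still flat (top at 88 mm). Now I'll press the stamp.

Call:
send_rows(
  translation=[
    [0,0,-0.06],
    [0,0,-0.12],
    [0,0,-0.16],
    [0,0,-0.19],
    [0,0,-0.22],
    [0,0,-0.25],
    [0,0,-0.27],
    [0,0,-0.28],
    [0,0,-0.28],
    [0,0,-0.28],
  ],
  angular=[
    [0,0,0],
    [0,0,0],
    [0,0,0],
    [0,0,0],
    [0,0,0],
    [0,0,0],
    [0,0,0],
    [0,0,0],
    [0,0,0],
    [0,0,0],
  ],
  gripper=[0,0,0,0,0,0,0,0,0,0],
)

```text
clock: 42.42
ee_pos: [0.5758, -0.2458, 0.0745]
ee_rot: [180.0, -0.0, -168.0]
contact_force: [-5.8, 2.6, 11.4]
opening: 0.003
finger_force: 5.6
```

Call:
send_rows(
  translation=[
    [0,0,-0.005],
    [0,0,-0.01],
    [0,0,-0.015],
    [0,0,-0.015],
    [0,0,-0.015],
  ],
  angular=[
    [0,0,0],
    [0,0,0],
    [0,0,0],
    [0,0,0],
    [0,0,0],
  ],
  gripper=[0,0,0,0,0],
)

```text
clock: 42.83
ee_pos: [0.5761, -0.2459, 0.0739]
ee_rot: [-179.9, 0.1, -168.0]
contact_force: [-15.8, 7.5, 32.5]
opening: -0.001
finger_force: 16.2
```

The force jumped to 32 N, so the stamp bottomed. Releasing and checking.

Call:
send_rows(
  translation=[
    [0,0,0.02],
    [0,0,0.06],
    [0,0,0.12],
    [0,0,0.2],
    [0,0,0.35],
    [0,0,0.5],
    [0,0,0.65],
    [0,0,0.75],
    [-0.1,-0.1,0.75],
    [-0.3,-0.3,0.75],
    [-0.5,-0.5,0.75],
    [-0.6,-0.7,0.75],
    [-0.6,-0.8,0.75],
    [-0.6,-0.8,0.75],
    [-0.6,-0.8,0.75],
  ],
  angular=[
    [0,0,0],
    [0,0,0],
    [0,0,0],
    [0,0,0],
    [0,0,0],
    [0,0,0],
    [0,0,0],
    [0,0,0],
    [0,0,0],
    [0,0,-0.1],
    [0,0,-0.2],
    [0,0,-0.2],
    [0,0,-0.2],
    [0,0,-0.2],
    [0,0,-0.2],
  ],
  gripper=[0,0,0,0,0,0,0,0,0,0,0,0,0,0,0],
)

```text
clock: 44.08
ee_pos: [0.4544, -0.408, 0.2202]
ee_rot: [180.0, -0.0, 173.8]
contact_force: [0.9, 0.7, 1.5]
opening: 0.0
finger_force: 0.0
```

Run:
```python
from h import *
W=look(("stamp",514,274,.096),("scan",427,347,.122))
for n,h,xx in(("f",.129,.06),("c",.089,.13)):
    m=(abs(W[...,2]-h)<.004)&(abs(W[...,0]-.6)<.115)&(abs(W[...,1]-.02)<xx)
    k,l,st,c=cv2.connectedComponentsWithStats(m.astype(np.uint8))
    for i in range(1,k):
        if st[i,4]>60:
            p=W[l==i];A=np.c_[p[:,:2]-p[:,:2].mean(0),np.ones(len(p))];g=np.linalg.lstsq(A,p[:,2],rcond=None)[0]
            print(n,cv2.minAreaRect((p[:,:2]*1000).astype(np.float32)),"z,tilt",g[2].round(4),np.degrees(g[:2]).round(1))
f=env.grab_frame("scene"); save("s3.png",f["image"][90:260,170:370],4)
f=env.grab_frame("top"); save("t4.png",f["image"][130:250,200:380],4)
```

```text
stamp (array([ 575.2, -245.4]), array([61.4, 55. ]), 84.3, 308, np.float64(0.0959), array([ 574.6, -245.3], dtype=float32))
scan (array([425.9, -57.3]), array([42.9, 54.6]), 12.9, 241, np.float64(0.1217), array([425.3, -57.7], dtype=float32))
f ((666.2277221679688, 15.234493255615234), (58.27041244506836, 58.54378128051758), 42.923152923583984) z,tilt 0.1286 [0.  0.3]
f ((595.135009765625, 20.03380584716797), (57.407344818115234, 58.817527770996094), 1.7779372930526733) z,tilt 0.1288 [-0.6 -0.3]
f ((530.52197265625, 11.637741088867188), (58.992637634277344, 56.63525390625), 46.81504821777344) z,tilt 0.1286 [0.1 0.8]
c ((660.45751953125, 75.90544891357422), (69.68463134765625, 60.73347091674805), 2.1541409492492676) z,tilt 0.0889 [ 0.5 -0.5]
c ((603.25390625, -51.22452926635742), (110.19026947021484, 62.3060302734375), 4.966226577758789) z,tilt 0.0889 [-0.1  0.6]
c ((549.2846069335938, 87.17527770996094), (109.5885238647461, 61.65621566772461), 4.381955623626709) z,tilt 0.0888 [-0.4 -0.4]
```

View pics/s3.png

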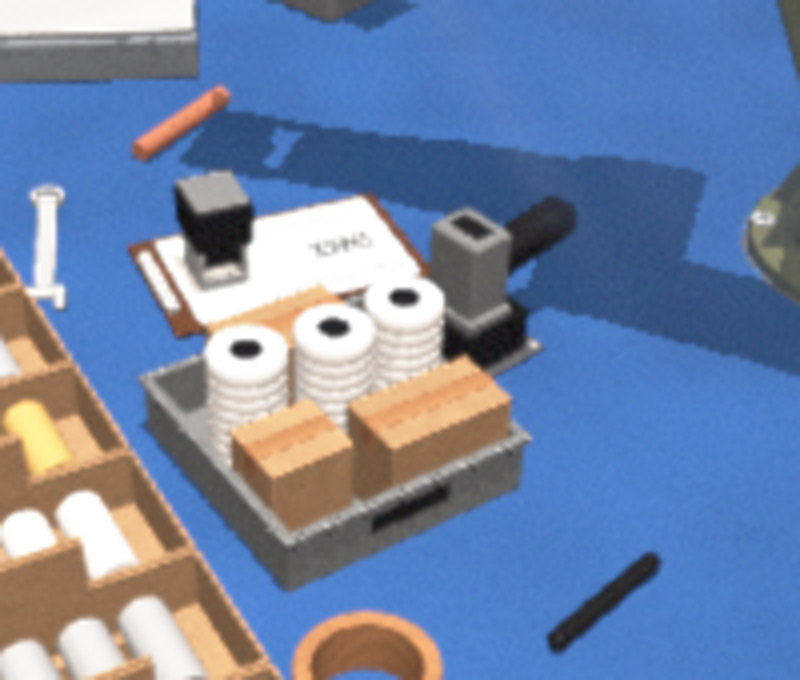

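View pics/t4.png

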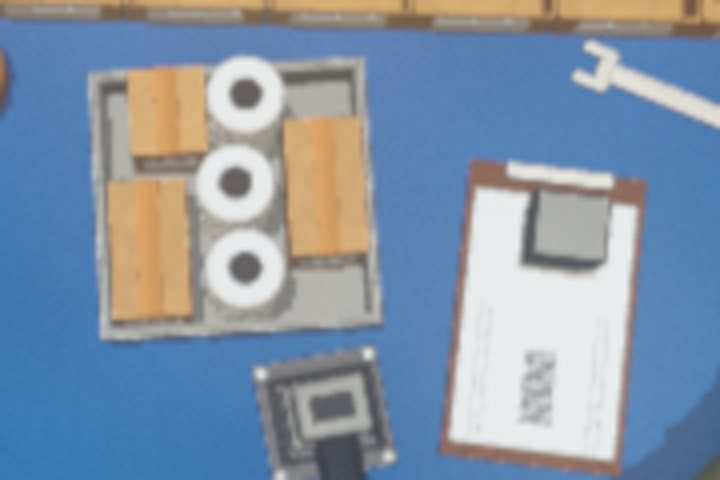

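The final pictures show all six items upright and flat in the tray, the scanner home in its holster and the stamp back up at 96 mm. The knock only shifted the small carton inside the tray. I'm handing in.

```bash
python3 -c "
from bench import env
print(env.finish_job())"
```

```text
the job is handed in; nothing more can be done
None
```

The job is done and handed in: all six items stand upright in the tray, the scanner held over the barcode for over 3 s and is back in its holster, and the stamp was pressed fully down and sprang back up.

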